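Hold the board clip open astride the record board

ROBOT

A 6-joint arm with a two-finger parallel gripper is mounted at the origin on a cart in front of the work surface, level with it; the furniture and walls round the work are solid. World frame = base frame: x ahead of the robot, y to its left, z up, the work surface at z = 0. Lengths are in m, angles in degrees, forces in N, time in s.
With the tool pointing down it reaches from about 0.4 to 0.825 m from the base axis. Payload 7 kg.
Tool frame: the origin (TCP) lies on the mounting face of the last link; the fingertips stand 178 mm ahead of it and the grasp point (between the pads) lies 159 mm ahead of it (ctrl.tip_extent is the distance from the TCP to the fingertips, in m); z points along the fingers, y is the direction in which the jaws open and shut (so a half turn about z gives the same grasp; the last joint's range is limited). The gripper opens to 88 mm and grips with 3 to 60 N. Pads are 19 mm wide; open, the fingers measure 130 mm over their backs; the gripper's body (78 mm by 193 mm) begins 47 mm behind the grasp point.
Start: joints at [16.507, 20.546, 0.682, 0, -70.136, -16.507], TCP at [0.675, -0, 0.405] pointing down, gripper open.
Joint ranges: [-176.03, 176.03], [-82.01, 121.73], [-58.28, 71.71], [-173.87, 95.51], [-174.79, -0.11], [-173.66, 173.66]. Speed limits (degrees/s): [136.94, 136.94, 172.46, 180, 180, 180].

INTERFACE

Orientations are given as [roll, pitch, yaw] about the fixed x, y, z axes, in that order (R = Rz(yaw) Ry(pitch) Rx(roll)).
In Python, from plant import ctrl gives the robot as it stands. The module is installed in compiled form; this text tells all that it offers.
- The arm moves only by the tool carry_out, never from a script. Its argument "moves" is text: rows parted by semicolons, each of 7 numbers parted by spaces: the finger opening in m, from 0 to 0.0876, then the shift along the tool's x, y, z in m, then the turn, a rotation vector about the tool's x, y, z in rad. A call has 1 to 20 rows; each row is the pose to reach, as a shift and turn from the pose commanded when the call began, along the tool's axes at that moment; what a row does not reach only later rows make up. A row lasts 1/10 s, in which the tool goes at most 50 mm and 8.59 degrees, less where a joint would pass 70% of its speed; a pose out of reach is approached as far as the arm can. A call with a gripper value outside its range is refused whole. The fingers move at their own pace and stop on an object; the grip force is fixed at half the most. Time passes only in rows, so rows that repeat a pose let the fingers close. It gives the time, the measured TCP pose, the force and the opening at its end, in the units of the state.
- ctrl.get_obs(): the state, without advancing time (a new reading comes with each control period).
- ctrl.snapshot(name): name is "scene" or "side" or "wrist"; returns a dict with "image" (400x640x3 uint8, red, green, blue), "K" (3x3 intrinsics, pixels), "R" (3x3) and "t" (3): a world point X has camera coordinates R X + t. Camera axes: x right, y down, z forward; pixel columns grow to the right and rows downward; lengths in m; the calibration is good to about 2 mm. A picture is of the moment at which its call begins. There is no depth.
- ctrl.close_job(): hands the job in, once; it reports no verdict.
Trained networks look in a picture, given as the dict that the camera call returned (one of the last four; its "shot" number tells which), for a name from the list of things; names that differ only in an ending like _2 or _b are one class to them, and where a whole thing is asked for, a point or a joint stands for the part that bears it (a point fixed in the world has none). Each returns a list of dicts, best first, with "confidence" (0 to 1); they miss things now and then, are a little off and sometimes report something else, mostly with a low value. They report only what shows in the picture. A call takes as long as a camera call. They do not tell look-alikes from the thing itself.
- ctrl.recognise(picture, label): "extent" ([left, top, right, bottom] in pixels, round what is visible of it).
- ctrl.trace(picture, label): "region" (400x640 bool, what is visible of it) and "extent" ([left, top, right, bottom] in pixels, round what is visible of it).
- ctrl.mark_of(picture, label): "at" ([row, column] in pixels: a listed point, or the origin of a listed thing).
The state is a dict: "clock": time; "joint_pos": joint angles; "qvel": joint speeds; "tau": joint torques, N m; "tool_pos": TCP position; "orientation": TCP orientation; "force": force on the tool from outside, world axes, zero at the start; "moment": the same for the moment, N m; "opening": finger opening in m.
Only numpy, scipy, OpenCV 4.12 (cv2) and the standard library are available. Lean on these libraries where they do the work, as an engineer would, in place of code of your own. Each camera call takes 0.05 s, during which the arm holds its last target.

TASK

Lift the steel spring clip straight up out of its well in the moulded tray and squeeze its handles until the jaws stand fully open. Lower the open jaws over the middle of the top edge of the taller record board, one jaw on either side and the lips about 2 cm down its faces, and keep it squeezed open there, clear of the board, so that a colleague can slide a slip of paper under it: finish while still holding it, do not let go. Do not jam the clip against either board, and leave the vials, cup and bottle where they stand.

Things in the scene. Friction and masses are not known exactly. Their poses are not given: they have to be found in the camera images.
- clip_axle (a point): middle of the axle of the sheet-steel spring clip, built like a clothes peg, 83 mm tall, 76 g; it stands in the tray's well, lips down, handles up. x along the 60 mm axle; closed, y crosses the levers, z is up; the frame belongs to one lever and leans by half the opening angle. Lips 42 mm below the axle; jaws 58 mm wide along x, 25 mm thick closed.
- clip_grip (a point): point between the clip's two flat handle plates, 28 mm above the axle when closed: squeeze them along y here. Plates 26 mm wide along x, tops 41 mm above the axle and 45 mm apart outside when closed (each splayed 0.3 rad); upright, about 20 mm apart when fully open. The squeeze takes 5 N to start, 10 to 12 N when fully open; 20 N is ample. Turns with point clip_axle.
- clip_lever (a joint): opening angle between the clip's levers, rad: 0 closed (lips together), 0.6 at its stop, fully open (lips about 25 mm apart). A coil spring shuts it when released.
- lip_a (a point): middle of the inner lower edge of one jaw lip (on the +y side of point clip_axle), 41 mm below the axle
- lip_b (a point): the same point of the other jaw lip
- tray: moulded grey plastic tray block, 160 x 92 x 40 mm, fixed to the worktop; origin at the centre of its underside, x along its length, z up. The clip's well is 64 mm long (x) x 60 mm wide (y), its floor 12 mm above the worktop, its centre 32 mm toward -x; the clip can be fully squeezed open inside it. The clip's axle lies along the tray's x. Two vials stand in round pockets 42 mm toward +x.
- tall_board_edge (a point): middle of the top edge of the TALLER record board: a stiff upright white ruled board, 100 mm wide, 4 mm thick, its top edge 155 mm above the worktop, clamped in a fixed aluminium stand (112 x 56 mm, 31 mm high). x is square to its faces, y runs along the edge, z up
- tall_board: the taller record board with its stand; origin at the centre of the stand's underside, axes as at its edge point
- low_board: the other record board with its stand: wider (130 mm) and lower (top edge 112 mm above the worktop); not to be used. Origin at the centre of the stand's underside, x square to its faces. Which board stands left varies
- vial_0: small glass vial, 26 mm across, 54 mm tall, in the tray; origin at its base; leave alone
- vial_1: the second vial, same size, in the tray; origin at its base; leave alone
- steel_cup: small steel cup, 56 mm across, 64 mm tall, in front of the boards; origin at its base; leave alone
- iodine_bottle: brown bottle, 48 mm across, 105 mm tall, at the back; origin at its base; leave alone
Not all that is in view belongs to the job. What is shaped like the part that bears clip_axle but yellow is not meant.

How it is judged:
By the outcome, as a careful person would: the job done as asked, in the order asked, and still so for the second after the job is handed in, while the arm keeps its last pose, push and grip.
It also fails if it takes over 43 s, if anything falls off the work surface, if the arm or the gripper's body presses on something with over 40 N, if the wrist force passes 120 N, or if a joint passes its speed limit or range.

## Working session

There is one attempt and no reset: what is moved stays moved. The work goes in short steps, Python scripts to look and compute and a tool call to move; the robot and the scene stay as the last step left them, time stands still between calls to the robot, and variables do not carry over. Pictures are saved under pics/ and viewed, and the job is handed in when it is done.

Besides the shell and the picture viewer there is one more tool, called after "Request:" by a JSON object that holds its "op" and its "data". carry_out: Moves the arm, as the interface text tells. Its arguments: {"type":"object","properties":{"moves":{"type":"string"}},"required":["moves"]}

```bash
mkdir -p pics
cat > h.py <<'E'
import numpy as np, cv2
from plant import ctrl
def save(p,n,s=1,box=None):
    im=p["image"][:,:,::-1]
    if box: l,t,r,b=box; im=im[t:b,l:r]
    if s!=1: im=cv2.resize(im,None,fx=s,fy=s,interpolation=cv2.INTER_CUBIC)
    cv2.imwrite("pics/"+n+".png",im)
def ray(p,uv):
    K,R,t=map(np.array,(p["K"],p["R"],p["t"]))
    d=R.T@np.linalg.solve(K,[uv[0],uv[1],1]); return -R.T@t,d/np.linalg.norm(d)
def onz(p,uv,z):
    c,d=ray(p,uv); return c+d*(z-c[2])/d[2]
def tri(obs):
    A=np.zeros((3,3));b=np.zeros(3)
    for p,uv in obs:
        c,d=ray(p,uv);M=np.eye(3)-np.outer(d,d);A+=M;b+=M@c
    X=np.linalg.solve(A,b)
    return X,[np.round(proj(p,X)-np.array(uv),1) for p,uv in obs]
def proj(p,X):
    c=np.array(p["R"])@X+np.array(p["t"]);q=np.array(p["K"])@c;return q[:2]/q[2]
E
cat > a.py <<'E'
from h import *
import pickle
S={n:ctrl.snapshot(n) for n in("scene","side","wrist")}
pickle.dump(S,open("s0.pkl","wb"))
for n,p in S.items():
    save(p,"a_"+n); print(n,"cam",np.round(ray(p,(320,200))[0],3),p["K"][0])
    for l in("clip_axle","clip_grip","lip_a","tray","tall_board_edge","tall_board","low_board","vial_0","steel_cup","iodine_bottle"):
        print(l,[(np.round(m["at"][::-1]).tolist(),round(m["confidence"],2)) for m in ctrl.mark_of(p,l)][:4])
print(ctrl.get_obs())
E
python3 a.py
```

```text
scene cam [ 0.13  -0.485  0.79 ] [395.2827527    0.         318.75382997]
clip_axle [([366.0, 282.0], 0.81), ([319.0, 317.0], 0.81), ([364.0, 290.0], 0.28)]
clip_grip [([315.0, 305.0], 0.7), ([371.0, 273.0], 0.6), ([380.0, 289.0], 0.55)]
lip_a [([362.0, 291.0], 0.96), ([364.0, 295.0], 0.76), ([318.0, 321.0], 0.57), ([313.0, 320.0], 0.49)]
tray [([381.0, 292.0], 0.7)]
tall_board_edge [([264.0, 127.0], 0.95), ([317.0, 213.0], 0.33), ([362.0, 296.0], 0.29)]
tall_board [([273.0, 173.0], 0.68)]
low_board [([319.0, 214.0], 0.76), ([370.0, 273.0], 0.36)]
vial_0 [([398.0, 290.0], 0.71), ([274.0, 170.0], 0.68), ([365.0, 294.0], 0.64), ([392.0, 278.0], 0.59)]
steel_cup [([246.0, 210.0], 0.88)]
iodine_bottle [([412.0, 230.0], 0.8), ([366.0, 292.0], 0.37)]
side cam [ 0.214 -1.061  0.596] [469.84633599   0.         314.46615325]
clip_axle [([258.0, 273.0], 0.71), ([317.0, 262.0], 0.63)]
clip_grip [([312.0, 254.0], 0.93), ([256.0, 261.0], 0.87)]
lip_a [([314.0, 276.0], 0.92), ([314.0, 279.0], 0.92), ([257.0, 290.0], 0.84), ([260.0, 291.0], 0.63)]
tray [([328.0, 286.0], 0.83)]
tall_board_edge [([28
[... 455 characters left out ...]
e_bottle [([302.0, 68.0], 0.86)]
{'clock': 1.65, 'joint_pos': array([ 1.65067375e+01,  2.05453130e+01,  6.82837138e-01, -6.42657881e-04,
       -7.01346863e+01, -1.65072115e+01]), 'qvel': array([-0.06031032, -0.01010519,  0.01076731,  0.03320776,  0.07413711,
       -0.01643707]), 'tau': array([-1.75701716e-03, -5.82364297e+01,  2.93289381e+01,  7.00254366e+00,
        1.21730092e-02, -3.67763471e-05]), 'tool_pos': array([ 6.74983663e-01, -1.67613250e-05,  4.04677732e-01]), 'orientation': array([-1.79997451e+02,  1.38583497e-03, -9.00006924e+01]), 'force': array([-0.16283178, -0.72006726, -1.10348555]), 'moment': array([ 0.01237616,  0.05421048, -0.01327082]), 'opening': 0.08782786823520848}
```

View pics/a_scene.png

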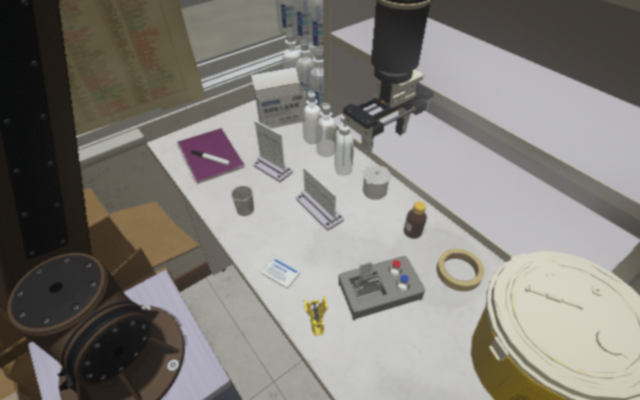

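View pics/a_side.png

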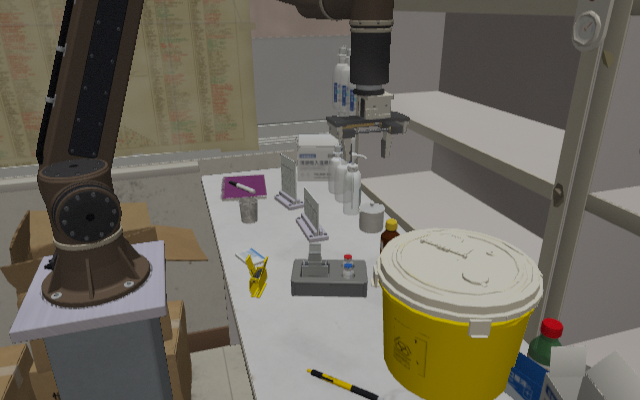

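View pics/a_wrist.png

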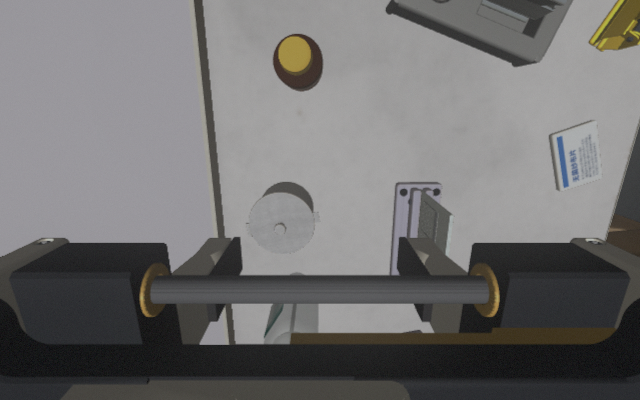

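```bash
cat > b.py <<'E'
from h import *
import pickle
S=pickle.load(open("s0.pkl","rb"))
save(S["scene"],"b_scene",4,(270,240,450,360));save(S["side"],"b_side",4,(220,220,400,330))
save(S["scene"],"b_scene2",4,(200,90,380,240));save(S["side"],"b_side2",4,(200,120,380,260))
E
python3 b.py
```

```text
(no output)
```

View pics/b_scene.png

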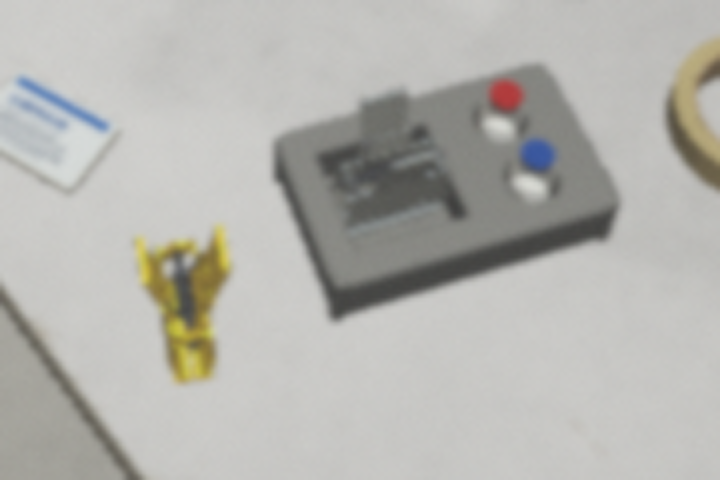

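View pics/b_side.png

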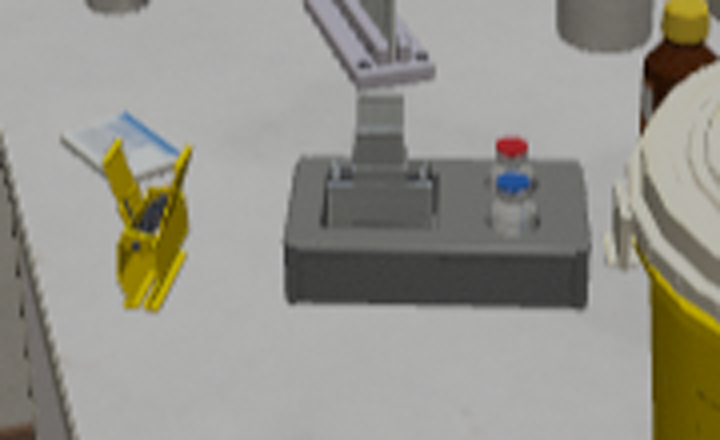

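View pics/b_scene2.png

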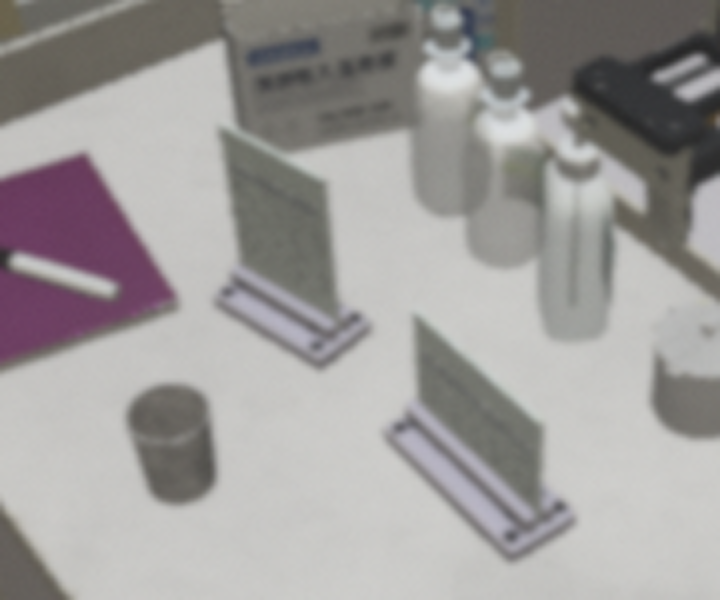

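View pics/b_side2.png

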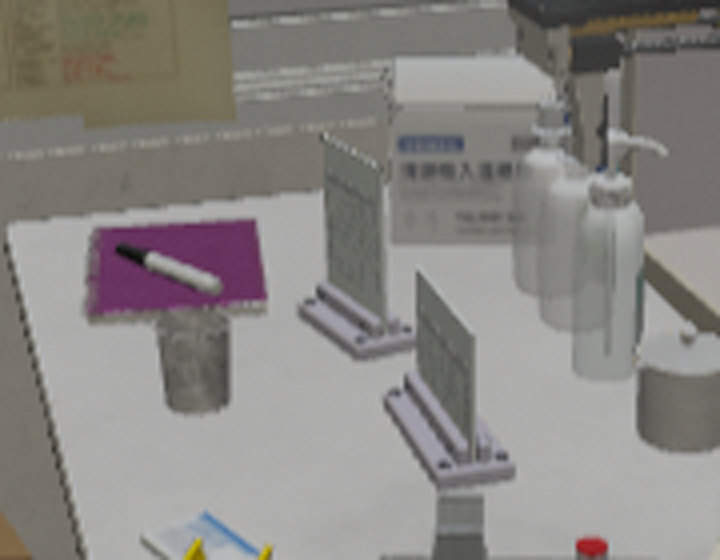

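```bash
cat > c.py <<'E'
from h import *
import pickle
S=pickle.load(open("s0.pkl","rb"));a,b=S["scene"],S["side"]
A=[(339.2,275),(405.7,256.7),(423.7,290.7),(353.2,312)];B=[(295,259.5),(364.5,260),(367,281.2),(291.8,281.2)]
for u,v in zip(A,B): print("tray",np.round(onz(a,u,.04),3),np.round(onz(b,v,.04),3),np.round(tri([(a,u),(b,v)])[0],3))
for u,v in (((255.5,122),(280.5,153.2)),((281.8,136.2),(295.8,162)),((264,127),(286,154))): print("edge",np.round(onz(a,u,.155),3),np.round(onz(b,v,.155),3),np.round(tri([(a,u),(b,v)])[0],3))
for n,u,v in (("axle",(366,282),(317,262)),("grip",(371,273),(312,254))): print(n,np.round(onz(a,u,.055 if n=="axle" else .083),3),np.round(onz(b,v,.055 if n=="axle" else .083),3),tri([(a,u),(b,v)]))
for n,u,v in (("cup",(246,210),(247,223)),("bottle",(412,230),(388,253)),("low",(319,214),None),("tall",(273,173),(287,203))): print(n,np.round(onz(a,u,0),3),v and np.round(onz(b,v,0),3))
E
python3 c.py
```

```text
tray [ 0.448 -0.127  0.04 ] [ 0.449 -0.127  0.04 ] [ 0.449 -0.126  0.039]
tray [ 0.599 -0.182  0.04 ] [ 0.603 -0.179  0.04 ] [ 0.601 -0.181  0.041]
tray [ 0.566 -0.267  0.04 ] [ 0.573 -0.265  0.04 ] [ 0.569 -0.267  0.04 ]
tray [ 0.414 -0.213  0.04 ] [ 0.418 -0.215  0.04 ] [ 0.417 -0.211  0.037]
edge [0.525 0.333 0.155] [0.529 0.341 0.155] [0.525 0.33  0.158]
edge [0.547 0.236 0.155] [0.552 0.24  0.155] [0.55  0.238 0.154]
edge [0.531 0.299 0.155] [0.544 0.327 0.155] [0.531 0.29  0.165]
axle [ 0.475 -0.182  0.055] [ 0.487 -0.178  0.055] (array([ 0.48144007, -0.18114482,  0.05462453]), [array([ 1.8, -1.7]), array([-2. ,  1.1])])
grip [ 0.485 -0.184  0.083] [ 0.473 -0.188  0.083] (array([ 0.47835087, -0.18535028,  0.08417795]), [array([-1.8,  1.9]), array([ 2.1, -1.3])])
cup [0.395 0.203 0.   ] [0.387 0.19  0.   ]
bottle [ 0.696 -0.117  0.   ] [ 0.702 -0.101  0.   ]
low [0.541 0.072 0.   ] None
tall [0.531 0.282 0.   ] [0.535 0.298 0.   ]
```

The clip candidates in the scene picture are yellow at (317,315) and grey steel at (366,282). The steel one stands in the tray's well, as described; the yellow one is the look-alike, and the enlarged crop confirms this. The taller, narrower board is the far one, with its edge at (264,127). The low board is at (319,214). Next I'll hover over the clip.

Request:
{"op": "carry_out", "data": {"moves": "0.0876 0.185 0.196 0.06 0 0 -1.229;0.0876 0.185 0.196 0.06 0 0 -1.229;0.0876 0.185 0.196 0.06 0 0 -1.229;0.0876 0.185 0.196 0.06 0 0 -1.229;0.0876 0.185 0.196 0.06 0 0 -1.229;0.0876 0.185 0.196 0.06 0 0 -1.229;0.0876 0.185 0.196 0.06 0 0 -1.229;0.0876 0.185 0.196 0.06 0 0 -1.229;0.0876 0.185 0.196 0.06 0 0 -1.229;0.0876 0.185 0.196 0.06 0 0 -1.229;0.0876 0.185 0.196 0.06 0 0 -1.229;0.0876 0.185 0.196 0.06 0 0 -1.229"}}

```text
clock: 2.85
tool_pos: [0.4791, -0.1849, 0.3446]
orientation: [180.0, 0.0, -19.7]
force: [-0.5, -0.6, -0.2]
opening: 0.0878
```

```bash
cat > d.py <<'E'
from h import *
import pickle,sys
S={n:ctrl.snapshot(n) for n in sys.argv[2:]}
pickle.dump(S,open(sys.argv[1]+".pkl","wb"))
for n,p in S.items(): save(p,sys.argv[1]+"_"+n)
o=ctrl.get_obs()
for k in("clock","tool_pos","orientation","force","opening"):print(k,np.round(o[k],4))
E
python3 d.py e wrist scene side
cat > f.py <<'E'
from h import *
import pickle
w=pickle.load(open("e.pkl","rb"))["wrist"]
print(ray(w,(320,200)))
for n,X in(("well",(.479,-.185,.04)),("grip",(.479,-.185,.083)),("axle",(.479,-.185,.054)),("tc",(.449,-.127,.04))):print(n,proj(w,np.array(X)))
E
python3 f.py
```

```text
clock 3.0
tool_pos [ 0.4791 -0.1849  0.3446]
orientation [ 1.799964e+02  6.200000e-03 -1.962100e+01]
force [ 0.3979 -0.6498 -0.0014]
opening 0.088
(array([ 0.5511523 , -0.21146063,  0.32459629]), array([-0.27371134,  0.09425455, -0.95718242]))
well [318.27827976 190.72301192]
grip [318.18925586 204.43319993]
axle [318.25215525 194.7463367 ]
tc [273.64875904 237.13652114]
```

View pics/e_wrist.png

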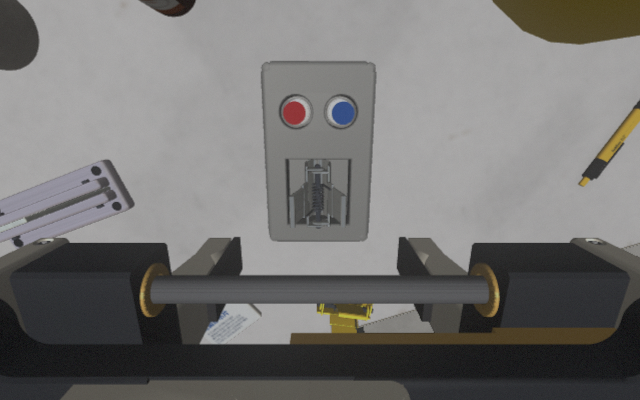

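The wrist view shows the well centred at (319,192) against a prediction of (318,191). The clip's plates are symmetric about column 318.5, and the tray sides are aligned with the tool. I'll descend and squeeze there.

Request:
{"op": "carry_out", "data": {"moves": "0.0876 0 0 0.03 0 0 0;0.0876 0 0 0.06 0 0 0;0.0876 0 0 0.085 0 0 0;0.0876 0 0 0.1 0 0 0;0.0876 0 0 0.1025 0 0 0;0.0876 0 0 0.1025 0 0 0;0.06 0 0 0.1025 0 0 0;0.05 0 0 0.1025 0 0 0;0.045 0 0 0.1025 0 0 0;0.042 0 0 0.1025 0 0 0;0.038 0 0 0.1025 0 0 0;0.036 0 0 0.1025 0 0 0;0.034 0 0 0.1025 0 0 0;0.034 0 0 0.1025 0 0 0"}}

```text
clock: 4.4
tool_pos: [0.4793, -0.1851, 0.243]
orientation: [180.0, -0.1, -19.6]
force: [-2.2, 0.5, 9.1]
opening: 0.0352
```

```bash
python3 d.py g wrist side scene
python3 - <<'E'
from h import *
import pickle
S=pickle.load(open("g.pkl","rb"))
save(S["wrist"],"g2w",3,(200,120,440,300));save(S["side"],"g2s",4,(220,170,400,320))
E
```

```text
clock 4.55
tool_pos [ 0.4793 -0.1851  0.2431]
orientation [ 1.799964e+02 -7.130000e-02 -1.955530e+01]
force [-1.6616  0.916   9.0784]
opening 0.0341
```

View pics/g2w.png

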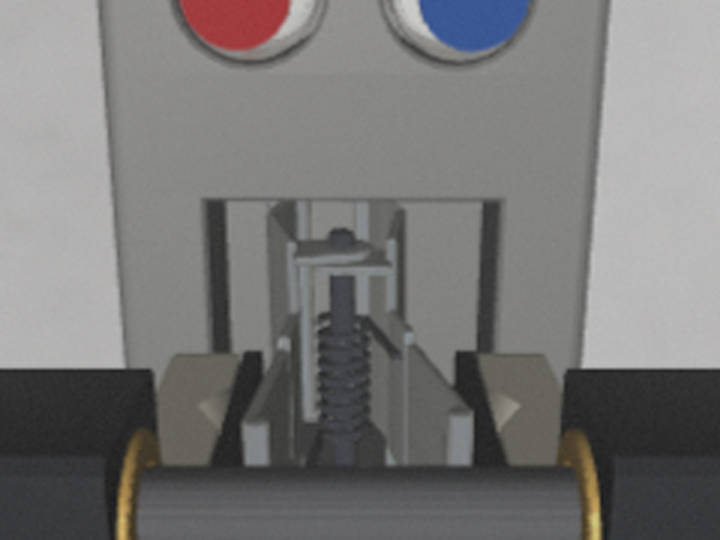

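View pics/g2s.png

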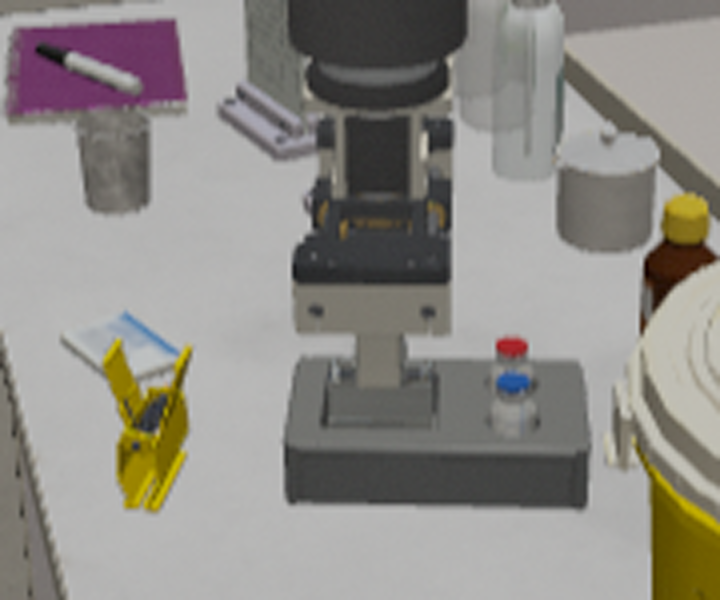

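Partly squeezed to 34 mm, the plates sit symmetrically between the pads. There is a 9 N upward reaction from the floor. I'll lift straight up before the full squeeze.

Request:
{"op": "carry_out", "data": {"moves": "0.032 0 0 -0.003 0 0 0;0.032 0 0 -0.006 0 0 0;0.032 0 0 -0.015 0 0 0;0.032 0 0 -0.03 0 0 0;0.032 0 0 -0.045 0 0 0;0.032 0 0 -0.06 0 0 0;0.032 0 0 -0.08 0 0 0;0.032 0 0 -0.1 0 0 0;0.032 0 0 -0.12 0 0 0;0.032 0 0 -0.12 0 0 0;0.032 0 0 -0.12 0 0 0"}}

```text
clock: 5.65
tool_pos: [0.4788, -0.185, 0.3626]
orientation: [-180.0, -0.1, -19.6]
force: [-0.5, -0.3, -2.0]
opening: 0.032
```

```bash
python3 d.py i wrist side scene
python3 - <<'E'
from h import *
import pickle
S=pickle.load(open("i.pkl","rb"))
save(S["wrist"],"i2w",3,(200,120,440,300));save(S["side"],"i2s",4,(220,170,400,320))
E
```

```text
clock 5.8
tool_pos [ 0.4786 -0.185   0.3614]
orientation [ 1.799843e+02  8.540000e-02 -1.959350e+01]
force [-0.6978  0.087  -0.9946]
opening 0.0322
```

View pics/i2w.png

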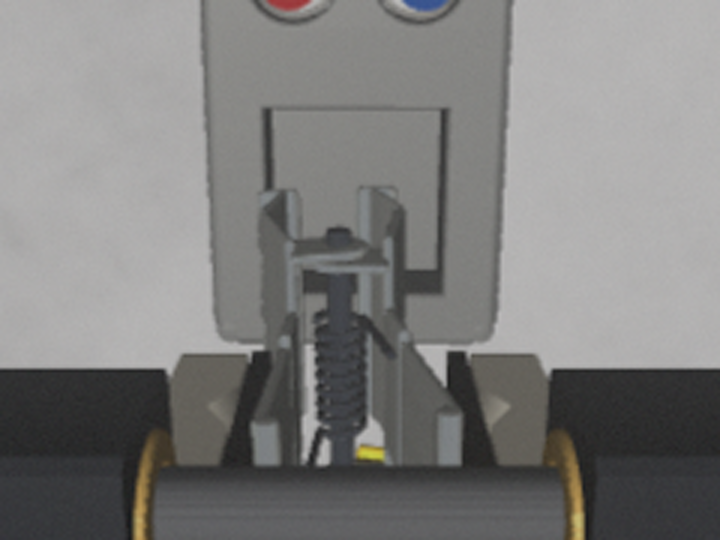

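View pics/i2s.png

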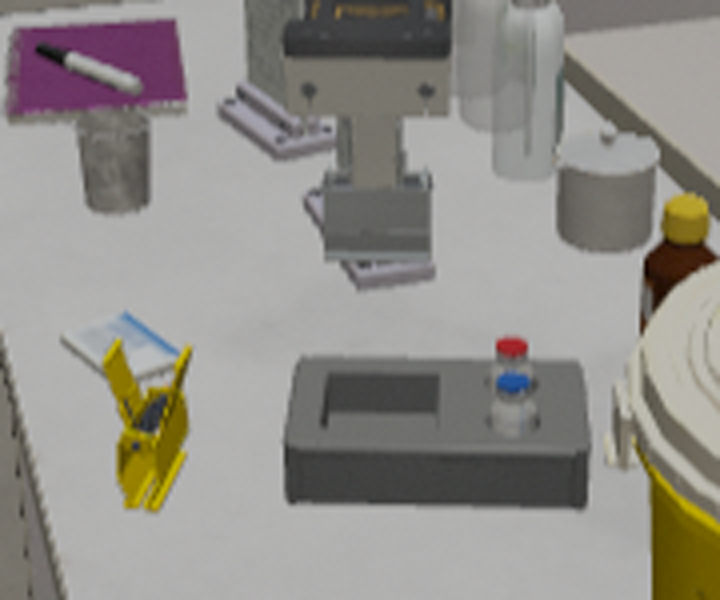

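The clip is out of the well and level. Now I'll squeeze it fully open in the air.

Request:
{"op": "carry_out", "data": {"moves": "0.03 0 0 -0.01 0 0 0;0.028 0 0 -0.02 0 0 0;0.026 0 0 -0.03 0 0 0;0.024 0 0 -0.04 0 0 0;0.022 0 0 -0.05 0 0 0;0.02 0 0 -0.06 0 0 0;0.018 0 0 -0.06 0 0 0;0.015 0 0 -0.06 0 0 0;0.01 0 0 -0.06 0 0 0;0.005 0 0 -0.06 0 0 0;0 0 0 -0.06 0 0 0;0 0 0 -0.06 0 0 0;0 0 0 -0.06 0 0 0"}}

```text
clock: 7.1
tool_pos: [0.479, -0.185, 0.422]
orientation: [180.0, 0.0, -19.6]
force: [0.5, -0.1, -0.3]
opening: 0.0189
```

```bash
python3 d.py j wrist side scene
python3 - <<'E'
from h import *
import pickle
S=pickle.load(open("j.pkl","rb"))
save(S["wrist"],"j2w",3,(200,120,440,300));save(S["side"],"j2s",4,(220,120,400,270));save(S["scene"],"j2c",4,(280,160,480,300))
E
```

```text
clock 7.25
tool_pos [ 0.479  -0.185   0.4221]
orientation [ 1.799984e+02  2.500000e-03 -1.958350e+01]
force [-0.2786  0.4493  0.1859]
opening 0.0188
```

View pics/j2w.png

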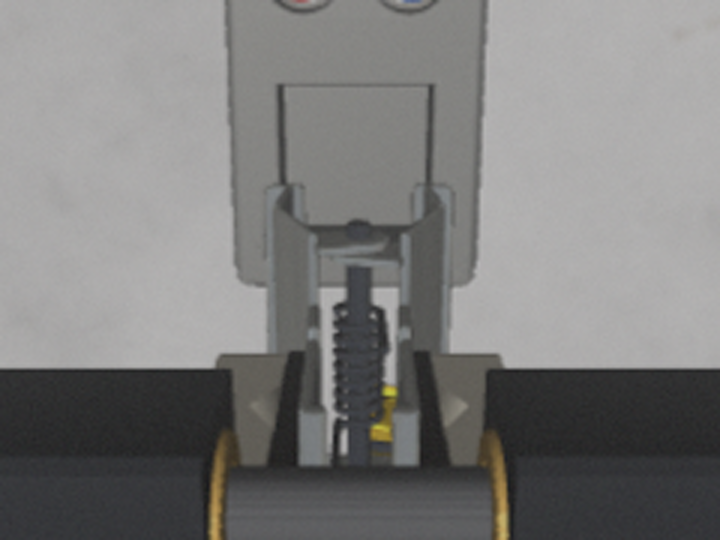

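View pics/j2s.png

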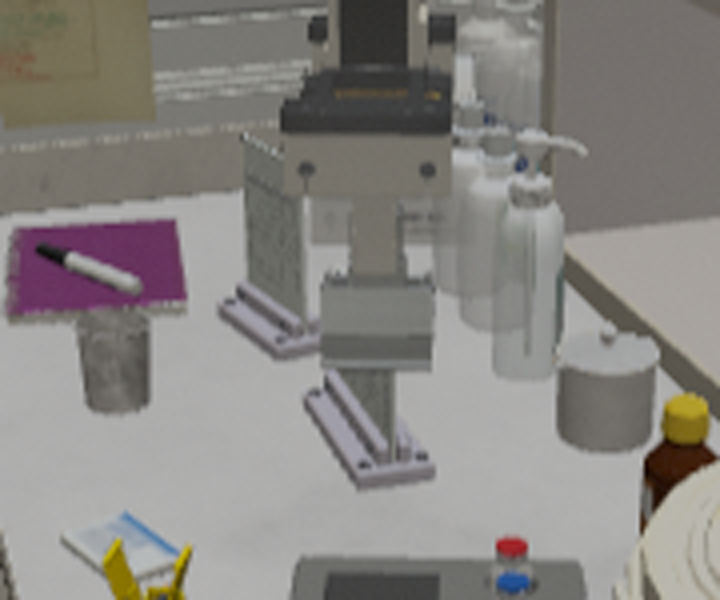

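View pics/j2c.png

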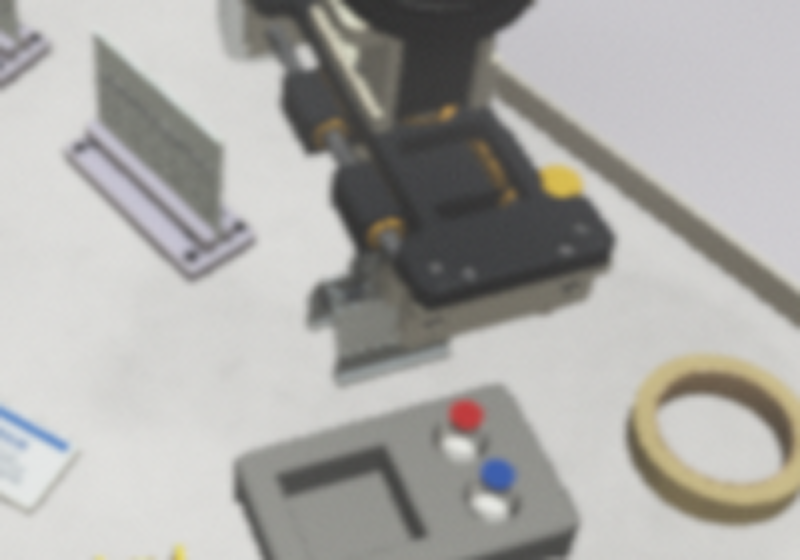

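Run:
```python
from h import *
import pickle
S=pickle.load(open("j.pkl","rb"))
g=np.array([.479,-.185,0]);th=np.radians(-19.6);ux=np.array([np.cos(th),np.sin(th),0]);uy=np.array([-ux[1],ux[0],0])
for n,uv in(("side",(301.2,210.5)),("side",(327.8,212.8)),("scene",(280+340/4,160+382/4)),("scene",(280+448/4,160+351/4))):
  c,d=ray(S[n],uv)
  for off in(-.013,-.02):
    s=((g+off*uy-c)@uy)/(d@uy);X=c+s*d;print(n,off,"x",round((X-g)@ux,4),"z",round(X[2],4))
```

```text
side -0.013 x -0.0262 z 0.1919
side -0.02 x -0.0256 z 0.1951
side -0.013 x 0.0298 z 0.1872
side -0.02 x 0.0299 z 0.1904
scene -0.013 x -0.0224 z 0.1796
scene -0.02 x -0.0262 z 0.1907
scene -0.013 x 0.0325 z 0.1808
scene -0.02 x 0.0278 z 0.1918
```

Run:
```python
from h import *
import pickle
S=pickle.load(open("s0.pkl","rb"));a,b=S["scene"],S["side"]
for u in((311,143),(327,156),(345,173),(262,125),(303,122)):print(u,np.round(onz(a,u,0),3))
print("pump top",tri([(a,(342,118)),(b,(353,154))]))
print("box top front-left", tri([(a,(254,83)),(b,(298,145))]), tri([(a,(303,93)),(b,(340,146))]))
```

```text
(311, 143) [0.702 0.326 0.   ]
(327, 156) [0.704 0.245 0.   ]
(345, 173) [ 0.698  0.152 -0.   ]
(262, 125) [0.63  0.504 0.   ]
(303, 122) [0.748 0.433 0.   ]
pump top (array([0.70708213, 0.17969227, 0.17856167]), [array([ 1.4, -1.5]), array([-1.5,  1.2])])
box top front-left (array([0.65478358, 0.57749213, 0.10893827]), [array([-1.1,  1.3]), array([ 1.2, -0.9])]) (array([0.74492204, 0.40677162, 0.13362853]), [array([ 2.4, -2.5]), array([-2.5,  1.9])])
```

Request:
{"op": "carry_out", "data": {"moves": "0 0 0 -0.03 0 0 0;0 -0.007 -0.031 -0.03 0 0 0.07;0 -0.014 -0.062 -0.03 0 0 0.14;0 -0.021 -0.094 -0.03 0 0 0.21;0 -0.028 -0.126 -0.03 0 0 0.28;0 -0.035 -0.158 -0.03 0 0 0.35;0 -0.042 -0.189 -0.03 0 0 0.42;0 -0.049 -0.22 -0.03 0 0 0.49;0 -0.056 -0.252 -0.03 0 0 0.56;0 -0.063 -0.284 -0.03 0 0 0.63;0 -0.07 -0.315 -0.03 0 0 0.7;0 -0.077 -0.347 -0.03 0 0 0.77;0 -0.084 -0.378 -0.03 0 0 0.84;0 -0.091 -0.41 -0.03 0 0 0.91;0 -0.098 -0.44 -0.03 0 0 0.96;0 -0.103 -0.462 -0.03 0 0 0.979;0 -0.103 -0.462 -0.03 0 0 0.979;0 -0.103 -0.462 -0.03 0 0 0.979"}}

```text
clock: 9.05
tool_pos: [0.5367, 0.2852, 0.4517]
orientation: [179.9, -0.0, -75.6]
force: [0.5, -0.1, -1.7]
opening: 0.0193
```

```bash
python3 d.py k wrist side scene
python3 - <<'E'
from h import *
import pickle
S=pickle.load(open("k.pkl","rb"))
save(S["wrist"],"k2w",3,(200,120,440,300));save(S["side"],"k2s",4,(220,80,400,220));save(S["scene"],"k2c",4,(190,60,380,200))
E
```

```text
clock 9.2
tool_pos [0.5367 0.284  0.4523]
orientation [-179.9969   -0.      -75.6996]
force [ 0.3339 -0.2573 -1.19  ]
opening 0.0186
```

View pics/k2w.png

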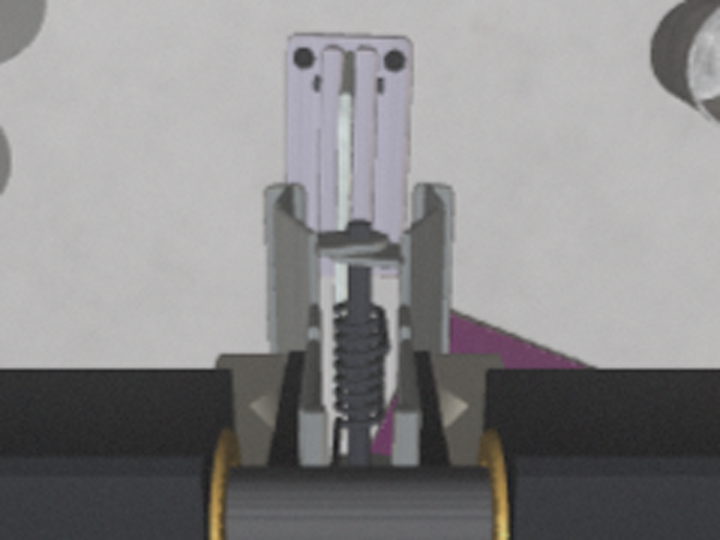

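View pics/k2s.png

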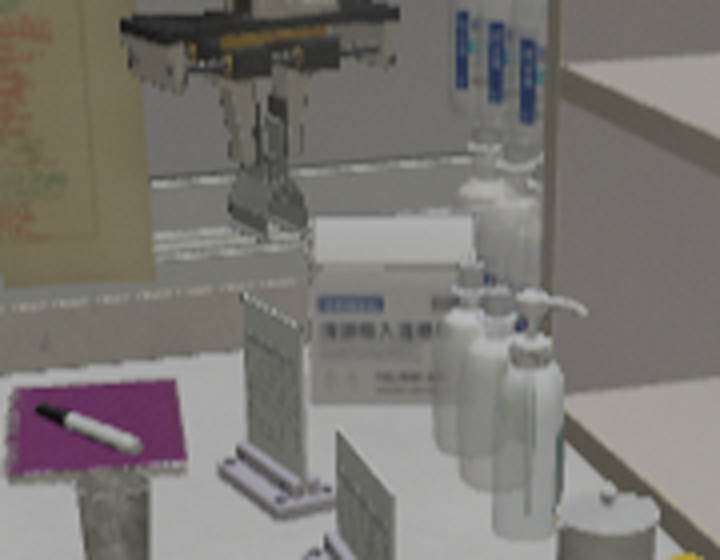

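View pics/k2c.png

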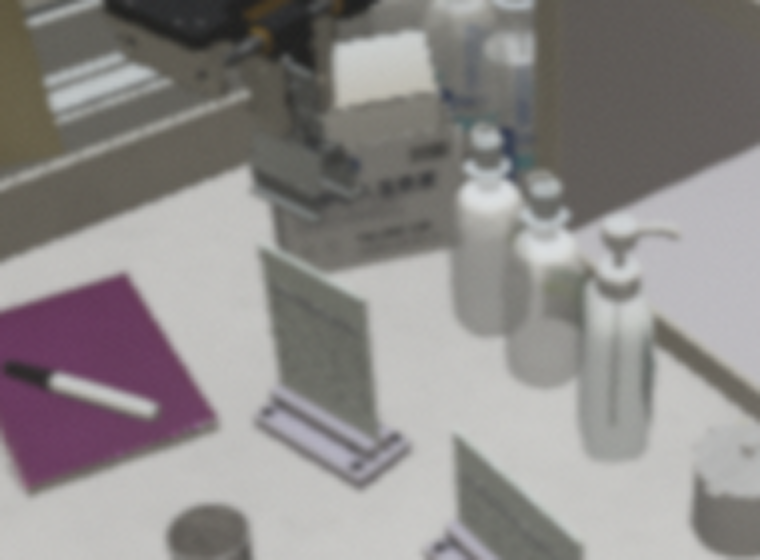

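Run:
```python
from h import *
import pickle
w=pickle.load(open("k.pkl","rb"))["wrist"]
save(w,"k3w",8,(275,130,365,205))
g=cv2.cvtColor(w["image"],cv2.COLOR_RGB2GRAY)
for r in (154,158,164,170,176,182,188,222,226,230): print(r,g[r,303:330])
```

```text
154 [173 178 177 172 165 172 174 172 171 168 179 192 192 176 138 158 173 173
 172 172 169 155 148 174 174 175 172]
158 [172 178 176 173 169 173 176 172 168 176 191 196 192 175 147 162 171 171
 173 169 167 154 142 174 172 175 172]
164 [173 176 168 158 171 171 173 171 167 184 211 210 208 179 134 171 172 173
 171 169 166 157 149 174 175 175 173]
170 [173 177 169 160 172 173 172 171 158 161 203 201 199 177 144 174 171 174
 171 166 164 157 153 173 173 172 172]
176 [174 176 168 161 174 172 171 169 158 161 199 197 197 177 147 175 171 170
 168 167 158 155 174 174 173 171 171]
182 [174 175 162 152 176 170 169 168 154 153 199 198 196 173 153 169 171 171
 168 167 156 154 173 172 173 170 170]
188 [173 173 164 151 169 171 170 169 159 161 194 193 188 168 159 169 169 170
 168 165 153 146 172 172 173 171 168]
222 [ 91  77  75 121 178 181 182 159  78  60  59  67  74  70  79  73  76  78
  74  74  68  65  64  80 129 173 182]
226 [ 85  81  75  94 145 184 182 163  98  54  54  59  66  68  74  73  75  78
  75  70  63  67  67  55  54  93 154]
230 [142 140 138 127 140 181 182 169 124  93  63  71  70  73  72  70  72  75
  75  76  70  79  83  56  58  62 124]
```

View pics/k3w.png

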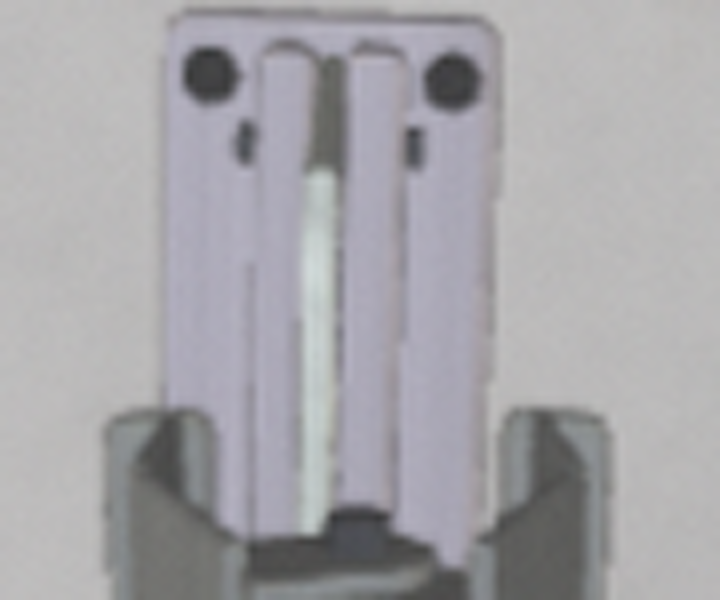

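Run:
```python
from h import *
import pickle
S=pickle.load(open("k.pkl","rb"));w=S["wrist"]
tc=np.array([.5367,.2845,0]);th=np.radians(-75.7);ux=np.array([np.cos(th),np.sin(th),0]);uy=np.array([ux[1],-ux[0],0])
def rep(n,uv,z):
  X=onz(w,uv,z);print(n,np.round(X,4),"tool x,y mm",np.round([(X-tc)@ux*1e3,(X-tc)@uy*1e3],1))
rep("edge near",(314.9,151.3),.155);rep("edge far",(314.4,195),.155);rep("e2",(315.2,165),.155);rep("e3",(314.9,180),.155)
for u in((296.2,131.8),(295.5,180),(337.5,132.5),(333.9,200)):rep("stand",u,.031 if 0 else .012)
rep("lip centre",(319.7,181.5),.22)
print(proj(w,tc+[0,0,.293]), proj(w,tc+[0,0,.222]))
for n in("scene","side"):
  print(n,proj(S[n],tc+[0,0,.222]+ux*.029),proj(S[n],tc+[0,0,.222]-ux*.029))
```

```text
edge near [0.5481 0.2465 0.155 ] tool x,y mm [39.6 -1.7]
edge far [0.5387 0.2858 0.155 ] tool x,y mm [-0.8 -2.3]
e2 [0.5449 0.2584 0.155 ] tool x,y mm [27.3 -1.5]
e3 [0.5418 0.2719 0.155 ] tool x,y mm [13.5 -1.8]
stand [0.5753 0.2471 0.012 ] tool x,y mm [ 45.8 -28.2]
stand [0.5614 0.3111 0.012 ] tool x,y mm [-19.7 -30.5]
stand [0.522  0.2344 0.012 ] tool x,y mm [44.9 26.6]
stand [0.5022 0.3259 0.012 ] tool x,y mm [-48.7  23.2]
lip centre [0.5412 0.2573 0.22  ] tool x,y mm [27.5  2.4]
[315.34408766 268.60852545] [316.36190847 219.30393458]
scene [274.28082826 111.31826238] [257.72854617 103.40882589]
side [291.0733326  139.08447602] [281.95248286 134.83444605]
```

Request:
{"op": "carry_out", "data": {"moves": "0 -0.002 -0.002 0.015 0 0 0.01;0 -0.005 -0.0042 0.03 0 0 0.02;0 -0.005 -0.0042 0.045 0 0 0.02;0 -0.005 -0.0042 0.05 0 0 0.02;0 -0.005 -0.0042 0.05 0 0 0.02;0 -0.005 -0.0042 0.05 0 0 0.02"}}

```text
clock: 9.8
tool_pos: [0.5398, 0.2904, 0.4031]
orientation: [-179.9, 0.0, -76.8]
force: [0.7, -0.8, -0.2]
opening: 0.0189
```

```bash
python3 d.py l wrist side scene
python3 - <<'E'
from h import *
import pickle
S=pickle.load(open("l.pkl","rb"))
save(S["wrist"],"l2w",8,(275,130,365,205));save(S["side"],"l2s",8,(260,125,340,195));save(S["scene"],"l2c",8,(240,90,320,160))
E
```

```text
clock 9.95
tool_pos [0.5398 0.2906 0.4031]
orientation [-1.799237e+02  3.670000e-02 -7.682370e+01]
force [ 1.0224 -0.4666 -1.0742]
opening 0.0186
```

View pics/l2w.png

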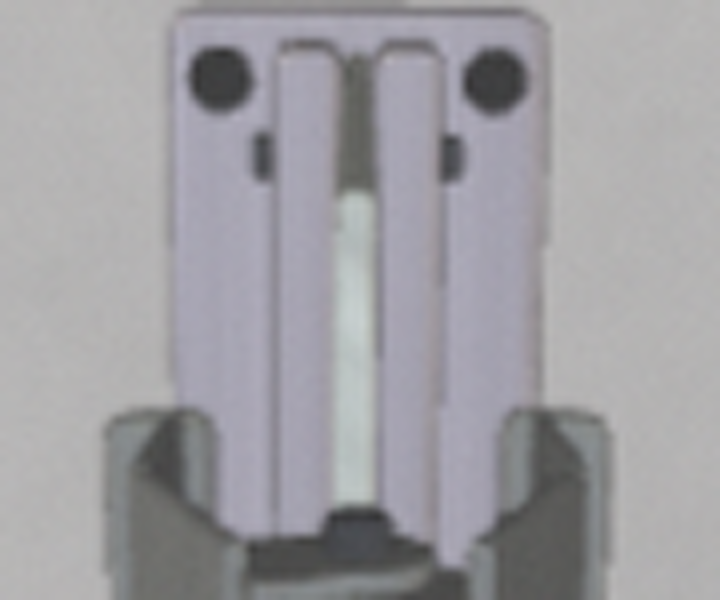

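View pics/l2s.png

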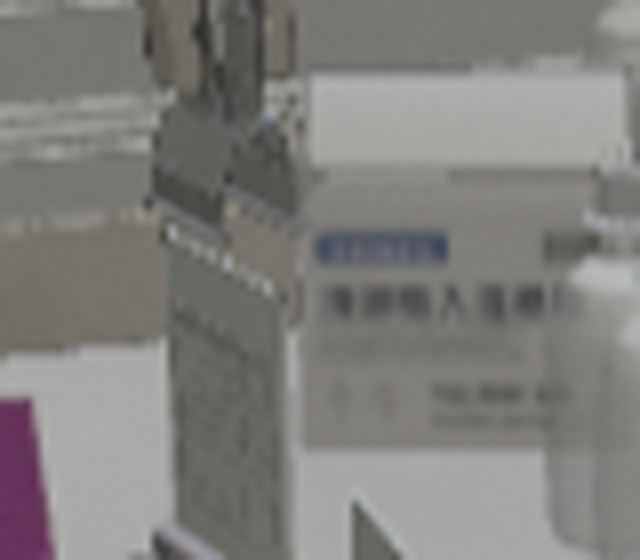

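View pics/l2c.png

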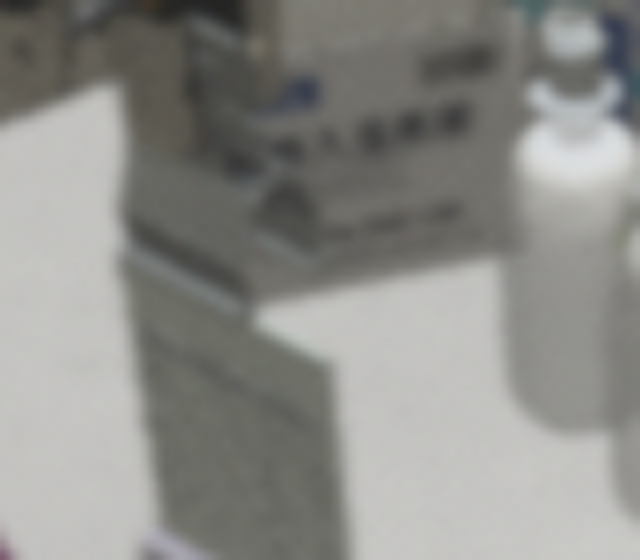

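Run:
```python
from h import *
import pickle
S=pickle.load(open("l.pkl","rb"));w=S["wrist"]
tc=np.array([.5398,.2905,0]);th=np.radians(-76.8);ux=np.array([np.cos(th),np.sin(th),0]);uy=np.array([ux[1],-ux[0],0])
def pl(n,uv,off):
  c,d=ray(S[n],uv);s=((tc+off*uy-c)@uy)/(d@uy);X=c+s*d;return np.round([(X-tc)@ux*1e3,X[2]*1e3],1)
for off in(.015,.02):
  print("lip scene",off,pl("scene",(255.2,119.4),off),pl("scene",(271,127.5),off))
  print("lip side",off,pl("side",(279.4,149.4),off),pl("side",(287.8,153.1),off))
for off in(-.002,0,.002):
  print("board scene",off,pl("scene",(255,121.9),off),pl("scene",(281.6,135),off))
  print("board side",off,pl("side",(280.6,153.8),off),pl("side",(295.4,161.5),off))
for uv,z in(((275+356/8,130+190/8),.155),((275+357/8,130+410/8),.172)):
  X=onz(w,uv,z);print("wrist",np.round([(X-tc)@ux*1e3,(X-tc)@uy*1e3],1))
```

```text
lip scene 0.015 [-31.5 174.9] [ 27.1 175.7]
lip side 0.015 [-25. 177.] [ 31.8 179.9]
lip scene 0.02 [-25.3 180.4] [ 32.8 181.1]
lip side 0.02 [-14.6 180.4] [ 41.7 183.3]
board scene -0.002 [-54.9 146.9] [ 46.  150.4]
board side -0.002 [-52.7 152.7] [ 47.  154.8]
board scene 0 [-52.5 149.1] [ 48.1 152.7]
board side 0 [-48.6 154.1] [ 50.8 156.2]
board scene 0.002 [-50.  151.3] [ 50.2 154.9]
board side 0.002 [-44.5 155.5] [ 54.6 157.6]
wrist [45.1  2. ]
wrist [28.4  2.1]
```

The wrist view shows the board edge (column 319.5) midway between the jaws (centre 319.7), and the yaw is aligned. Along the edge, the clip is about 3 mm off toward +x of the tool. I'll correct that and lower.

Request:
{"op": "carry_out", "data": {"moves": "0 -0.0015 0 0 0 0 0;0 -0.003 0 0.005 0 0 0;0 -0.003 0 0.01 0 0 0;0 -0.003 0 0.015 0 0 0;0 -0.003 0 0.02 0 0 0;0 -0.003 0 0.025 0 0 0;0 -0.003 0 0.03 0 0 0;0 -0.003 0 0.035 0 0 0;0 -0.003 0 0.039 0 0 0;0 -0.003 0 0.041 0 0 0;0 -0.003 0 0.041 0 0 0;0 -0.003 0 0.041 0 0 0;0 -0.003 0 0.041 0 0 0;0 -0.003 0 0.041 0 0 0"}}

```text
clock: 11.35
tool_pos: [0.539, 0.2936, 0.3614]
orientation: [-180.0, 0.0, -76.8]
force: [0.4, -0.0, -0.5]
opening: 0.0187
```

```bash
python3 d.py m wrist side scene
python3 - <<'E'
from h import *
import pickle
S=pickle.load(open("m.pkl","rb"))
save(S["wrist"],"m2w",8,(275,130,365,205));save(S["side"],"m2s",8,(260,125,340,195));save(S["scene"],"m2c",8,(240,90,320,160))
E
```

```text
clock 11.5
tool_pos [0.5389 0.2936 0.3613]
orientation [-1.799904e+02  6.300000e-03 -7.682110e+01]
force [ 0.377   0.1078 -0.1374]
opening 0.0185
```

View pics/m2w.png

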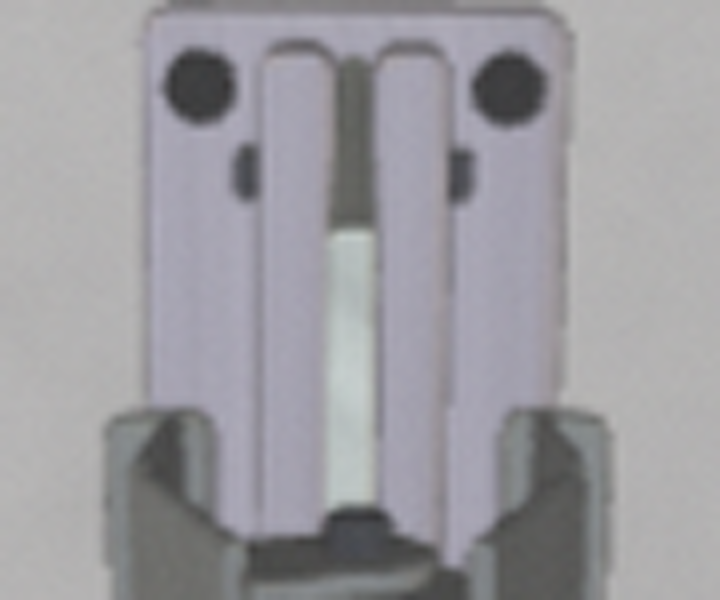

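View pics/m2s.png

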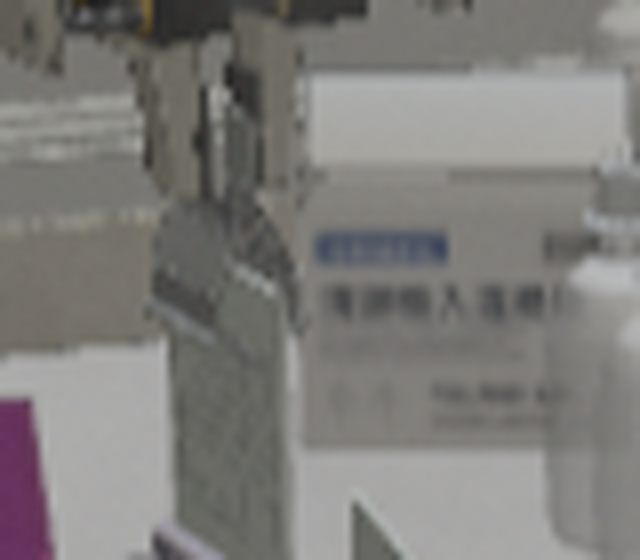

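View pics/m2c.png

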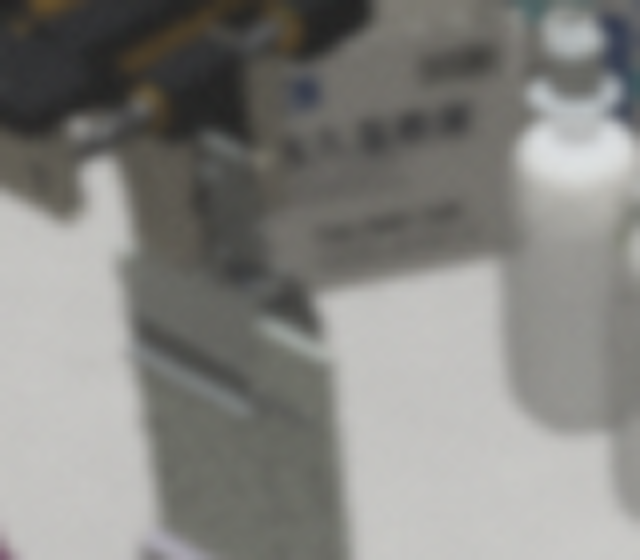

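Run:
```python
from h import *
import pickle
S=pickle.load(open("m.pkl","rb"));w=S["wrist"]
tc=np.array([.5389,.2936,0]);th=np.radians(-76.8);ux=np.array([np.cos(th),np.sin(th),0]);uy=np.array([ux[1],-ux[0],0])
def pl(n,uv,off):
  c,d=ray(S[n],uv);s=((tc+off*uy-c)@uy)/(d@uy);X=c+s*d;return np.round([(X-tc)@ux*1e3,X[2]*1e3],1)
for off in(.015,.018):
  print("lip scene",off,pl("scene",(256.2,132.5),off),pl("scene",(271,141.2),off))
  print("lip side",off,pl("side",(279.2,161.5),off),pl("side",(287,166.5),off))
print("board",pl("scene",(255,121.9),0),pl("scene",(281.6,135),0),pl("side",(280.6,153.8),0),pl("side",(295.4,161.5),0))
for uv,z in(((275+353/8,130+228/8),.155),((275+357/8,130+410/8),.135)):
  X=onz(w,uv,z);print("wrist",np.round([(X-tc)@ux*1e3,(X-tc)@uy*1e3],1))
```

```text
lip scene 0.015 [-32.4 130.1] [ 23.9 127.9]
lip side 0.015 [-26.2 136.5] [ 27.1 135.3]
lip scene 0.018 [-28.7 133.6] [ 27.3 131.5]
lip side 0.018 [-20.  138.7] [ 33.  137.6]
board [-49.  149.3] [ 51.5 152.8] [-45.  154.2] [ 54.3 156.3]
wrist [48.2  1.9]
wrist [29.4  2.2]
```

View pics/m_scene.png

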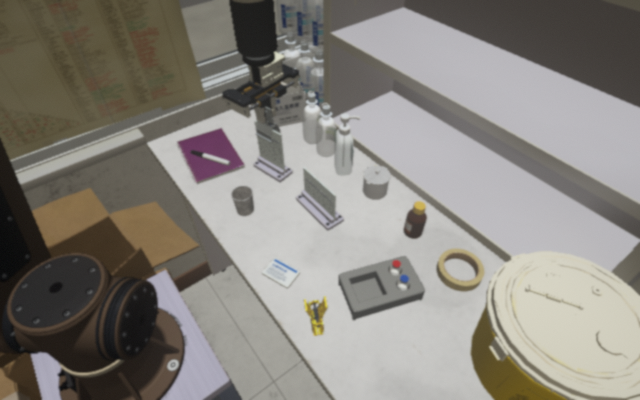

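```bash
python3 -c "
from plant import ctrl
o=ctrl.get_obs();print(o['force'],o['opening'],o['clock']);print(ctrl.close_job())"
```

```text
[ 0.37698402  0.10779391 -0.1374306 ] 0.01846852837933491 11.5
the job is handed in; nothing more can be done
None
```

I lifted the steel clip straight up out of the tray's well and squeezed it fully open in the air. I then lowered it over the middle of the taller board's top edge, and the arm is still holding it there. The job was handed in at 11.5 s.

**Order of the squeeze:** I squeezed the handles partly (to 34 mm) inside the well to get a hold. The full squeeze came only after the clip was out.

Last checks:
- **Opening:** the handles measured 18.5 mm apart, against about 20 mm given for fully open.
- **Contact:** the wrist force was under 0.5 N, so nothing is pressing on the board.
- **Depth:** the lips are about 19–20 mm below the board's top edge.
- **Centring across the board:** the board sits within about 0.5 mm of the middle of the gap between the jaws.
- **Centring along the edge:** the clip is within about 2–3 mm of the middle. The three cameras disagreed by a few mm here, because of calibration.
- **Other items:** the vials, cup, bottle and low board look unmoved in the last picture.

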